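# Hold the lever level over the tube for tacking

## Task

Pick up the steel lever with the big hub (fingers across its arm, at its balance point) and hold it level over the upright tube in the welding fixture, so your mate can tack it: the hub centred over the tube, a root gap of about 5 mm with nothing touching, the arm pointing straight along the slot to the long end of the fixture's plate. Leave everything else on the table where it lies, and finish while still holding the lever steady there; do not set it down or let go.

Things in the scene. Friction and masses are not known exactly. Their poses are not given: they have to be found in the camera images.
- lever_balance (a point): balance point (centre of mass) of the loose lever: on its straight arm, 55.5 mm from the hub's axis, 119.5 mm from the eye's axis, half-way up the arm's thickness, 17 mm above the lever's underside. Axes: x along the arm from hub to eye, y across the arm, z up. The arm is 24 mm wide and 14 thick, 10 to 24 mm above the underside; its parallel sides run from 24 to 160 mm from the hub's axis
- lever_hub (a point): centre of the hub's underside on the lever, on the hub's axis (hub 48 mm diameter, 36 high, 22 mm bore); same axes as lever_balance
- lever_eye (a point): centre of the eye boss's underside on the lever (boss 30 mm diameter, 26 high), 175 mm from lever_hub along the arm; same axes as lever_balance
- tube_top (a point): centre of the open top end of the upright steel tube (48 mm outside diameter, the same as the hub, 4 mm wall), 118 mm above the table, clamped in the fixture. Axes: x level, along the slot towards the long end of the fixture's plate; z up along the tube
- fixture: fixed welding fixture: steel plate 240 x 110 x 12 mm with the tube upright in a vee block and strap near its short end (these reach 82 mm above the table). Origin under the plate on the tube's axis; along x the plate runs from 75 mm behind it to 165 mm in front; a dark slot marks the middle line of the long end
- table: steel work table, its top at z = 0
- link: short steel link, equal round bosses at both ends, 120 mm long, 28 wide, 14 high, lying beside the lever; origin under its middle; bystander
- offcut: short piece of steel tube standing on end, 48 mm diameter, 55 high, beside the lever; origin under its centre; bystander
- hammer: chipping hammer lying flat beside the fixture, 220 mm long, 22 high; origin under the middle of its length, head to +x; bystander
- brush: wire brush with wooden handle, 270 mm long, 37 high, bristles down, towards the right side; origin under its middle; bystander
- magnet: triangular magnetic welding square lying flat, about 110 x 110 x 18 mm, towards the far side; origin under its middle; bystander
- jar: aluminium jar with black lid, 68 mm diameter, 60 high, towards the far right; origin under its centre; bystander
- lever: plain steel lever of about 0.85 kg (varies by 15 %), lying flat on the table: a thick round hub at one end, a straight flat-sided arm, a small round eye boss at the other end; 214 mm long over all. Hub and eye boss share one flat underside, on which it lies. Origin at lever_hub, x along the arm to the eye, z up
There are look-alikes about, which are no part of the job. What is shaped like the lever but red or yellow is not meant.

How it is judged:
On the way:
1. the lever is lifted off the table, gripped at its balance point and level within 6 degrees (x of the grasp point in the frame of lever_balance between -0.022 and 0.022 m and contact force between lever and the fingers above 1 N and height (world z) of lever_balance above 0.045 m and angle between lever_balance's own z axis and vertical below 0.105 rad and contact force between lever and table below 0.1 N), for 0.2 s.
At the end, for the whole second after the job is handed in: Held at the balance point (22 mm along the arm); hub within 7 mm of the tube's axis, underside 1.5 to 10 mm above the tube; level within 3.4 degrees; arm along the slot to the long end within 7 degrees; lever still, touching neither fixture nor table (x of the grasp point in the frame of lever_balance between -0.022 and 0.022 m and contact force between lever and the fingers above 1 N and horizontal distance between lever_hub and tube_top below 0.007 m and z of lever_hub in the frame of tube_top between 0.0015 and 0.01 m and angle between lever_balance's own z axis and vertical below 0.06 rad and angle between the x axis of lever_balance and the x axis of tube_top, either way round below 0.12 rad and x of lever_eye in the frame of tube_top above 0.1 m and contact force between lever and fixture below 0.1 N and contact force between lever and table below 0.1 N and linear speed of lever below 0.02 m/s); the arm keeps its last pose, push and grip.
It fails at once if another thing on the table moved more than 30 mm (distance of any of link, offcut, hammer, brush, magnet, jar from where it was at the start of the episode above 0.03 m).
It also fails if it takes over 42 s, if anything falls off the work surface, if the arm or the gripper's body presses on something with over 40 N, if the wrist force passes 120 N, or if a joint passes its speed limit or range.

## Robot

A 6-joint arm with a two-finger parallel gripper is mounted at the origin on the work surface. World frame = base frame: x ahead of the robot, y to its left, z up, the work surface at z = 0. Lengths are in m, angles in rad, forces in N, time in s.
With the tool pointing down it reaches from about 0.375 to 0.925 m from the base axis. Payload 5.7 kg.
Tool frame: the origin (TCP) lies on the centre line of the jaws, within the pads' length; the fingertips stand 14 mm ahead of it and the grasp point (between the pads) lies 5 mm behind it (bot.tip_extent is the z of the fingertips in the tool frame, in m); z points along the fingers, y is the line along which they close (so a half turn about z gives the same grasp; the last joint's range is limited). The gripper opens to 85 mm and grips with 20 to 120 N. Pads are 22 mm wide; open, the fingers measure 114 mm over their backs; the gripper's body (76 mm by 85 mm) begins 54 mm behind the grasp point. The pads swing forward as they close: fully open they stand 13 mm farther back than shut.
Start: joints at [1.057, 0.359, 1.51, -0, 1.272, -0.115], TCP at [0.233, 0.553, 0.245] pointing down, gripper open.
Joint ranges: [-2.97, 2.97], [-1.01, 2.36], [0.21, 2.38], [-0.96, 4.11], [0.2, 2.71], [-2.98, 2.98]. Speed limits (rad/s): [2.39, 2.39, 3.14, 3.14, 3.14, 3.14].

## Interface

Orientations are given as [roll, pitch, yaw] about the fixed x, y, z axes, in that order (R = Rz(yaw) Ry(pitch) Rx(roll)).
In Python, from workcell import bot, optics gives the robot as it stands.
- The arm moves only by the tool drive_tool, never from a script. Its argument "increments" is text: rows parted by semicolons, each of 7 numbers parted by spaces: the turn, a rotation vector about the tool's x, y, z in units of 2 rad (1.0 is 2 rad), then the shift along the tool's x, y, z in units of 10 cm (1.0 is 10 cm), then the finger opening in mm, from 0 to 85.4. In form: rx ry rz dx dy dz claw; .... A call has 1 to 10 rows; each row is the pose to reach, as a shift and turn from the pose commanded when the call began, along the tool's axes at that moment; what a row does not reach only later rows make up. A row lasts 1/12 s, in which the tool goes at most 41.7 mm and 7.16 degrees, less where a joint would pass 70% of its speed; a pose out of reach is approached as far as the arm can. A call with a number of a shift or a turn outside -1 to 1 is refused whole. A call with a gripper value outside its range is refused whole. The fingers move at their own pace and stop on an object; the grip force is fixed at half the most. Time passes only in rows, so rows that repeat a pose let the fingers close. It gives the time, the measured TCP pose, the force, the opening and the grip force at its end, in the units of the state.
- bot.sense(): the state, without advancing time (a new reading comes with each control period).
- optics.get_image(name): name is "side" or "top"; returns the picture (400x640x3 uint8, blue, green, red); there is no depth.
- optics.camera_info(name): a dict with "vertical_fov" (degrees; the focal length in pixels is half the picture's height over the tangent of half this angle, whatever the lens; pixels are square), "cx", "cy" (the principal point, pixels), "dist" ([k1, k2, p1, p2, k3] as OpenCV has them; the pictures are not rectified), "world_from_camera" (4x4, takes a point from camera to world coordinates). Camera axes: x right, y down, z forward; pixel columns grow to the right and rows downward; lengths in m; the calibration is good to about 2 mm. A picture is of the moment at which its call begins. camera_info takes no time and is no camera call.
- bot.finish_job(): hands the job in; it is judged then, once.
The state is a dict: "time_s": time; "joint_pos": joint angles; "qvel": joint speeds; "effort": joint torques, N m; "tool_pos": TCP position; "ee_rot": TCP orientation; "contact_force": force on the tool from outside, world axes, zero at the start; "torque": the same for the moment, N m; "opening": opening from 0.0 (shut) to 1.0 (fully open); "finger_force": force on a finger pad.
Only numpy, scipy, OpenCV 4.12 (cv2) and the standard library are available. Lean on these libraries where they do the work, as an engineer would, in place of code of your own. Each camera call takes 0.05 s, during which the arm holds its last target. There are 200 camera calls.

## Working session

There is one attempt and no reset: what is moved stays moved. The work goes in short steps, Python scripts to look and compute and a tool call to move; the robot and the scene stay as the last step left them, time stands still between calls to the robot, and variables do not carry over. Pictures are saved under pics/ and viewed, at most 10 in all, crops included, and the job is handed in when it is done.

Besides the shell and the picture viewer there is one more tool, called by a JSON object that holds its "op" and its "data", one argument or row to a line. drive_tool: Moves the arm, as the interface text tells. Its arguments: {"type":"object","properties":{"increments":{"type":"string"}},"required":["increments"]}

```bash
mkdir -p pics
cat > h.py <<'E'
import numpy as np, cv2
from workcell import bot, optics
def cam(n):
    c=optics.camera_info(n); f=200/np.tan(np.radians(c["vertical_fov"])/2)
    K=np.array([[f,0,c["cx"]],[0,f,c["cy"]],[0,0,1.]]); return K,np.array(c["dist"],float),np.array(c["world_from_camera"])
def ray(n,px,z):
    """pixels -> world points at height z"""
    K,d,T=cam(n); p=cv2.undistortPoints(np.array(px,float).reshape(-1,1,2),K,d).reshape(-1,2)
    r=np.c_[p,np.ones(len(p))]@T[:3,:3].T; o=T[:3,3]
    return o+r*((z-o[2])/r[:,2])[:,None]
def proj(n,P):
    K,d,T=cam(n); W=np.linalg.inv(T)
    return cv2.projectPoints(np.array(P,float).reshape(-1,1,3),cv2.Rodrigues(W[:3,:3])[0],W[:3,3],K,d)[0].reshape(-1,2)
E
python3 - <<'E'
from h import *
for n in("top","side"):
    cv2.imwrite(f"pics/{n}0.png",optics.get_image(n)); print(n,cam(n)[2].round(3).tolist(),cam(n)[0][0,0],cam(n)[1])
print(bot.sense())
E
```

```text
top [[-0.073, -0.975, 0.211, 0.164], [-0.997, 0.07, -0.02, 0.026], [0.005, -0.212, -0.977, 1.829], [0.0, 0.0, 0.0, 1.0]] 519.6844614833875 [-0.06000011  0.          0.          0.          0.        ]
side [[0.726, -0.369, 0.58, -0.214], [-0.687, -0.408, 0.601, -0.816], [0.015, -0.835, -0.55, 0.846], [0.0, 0.0, 0.0, 1.0]] 453.08175183282776 [-0.03214851  0.          0.          0.          0.        ]
{'time_s': 0.1, 'joint_pos': array([ 1.05690198e+00,  3.59447185e-01,  1.51133830e+00,  2.73870332e-05,
        1.27254893e+00, -1.15132871e-01]), 'qvel': array([ 0.00099634, -0.00113198, -0.00249692, -0.00072766,  0.00057524,
       -0.00106468]), 'effort': array([-9.32872754e-04, -5.28655958e+01, -2.79347724e+01, -4.97812525e-04,
        5.00251233e-03,  3.49863865e-05]), 'tool_pos': array([0.23267966, 0.55238139, 0.24452383]), 'ee_rot': array([-3.13986542e+00, -2.26082623e-04,  2.74282291e+00]), 'contact_force': array([ 0.08041739, -0.26766839,  0.16151243]), 'torque': array([ 0.0534145 , -0.00764492, -0.00320059]), 'finger_force': 0.0, 'opening': 0.9965128631100535}
```

View pics/top0.png

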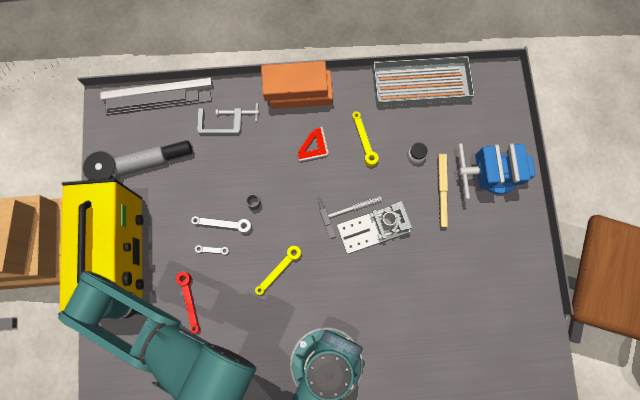

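View pics/side0.png

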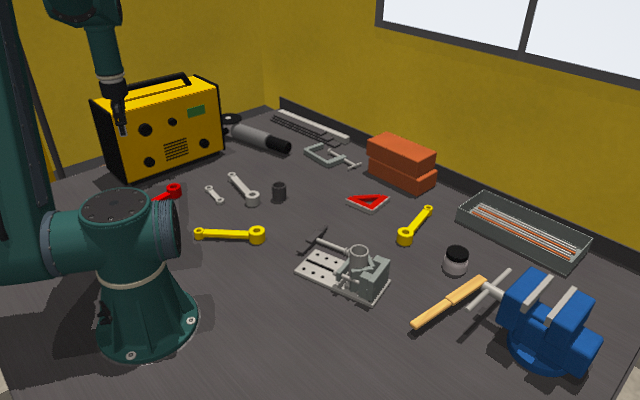

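The top view shows these lever-like things:
- plain steel lever: hub (244,226), eye (195,220)
- yellow levers: hubs (294,252) and (371,158)
- red lever: (183,279)
- short steel link with equal bosses: (212,250)

I choose the plain steel one with the big hub. The fixture's tube is near (390,219), and its long end points left. Next is one close crop of both.

Run:
```python
from h import *
i=cv2.imread("pics/top0.png")
a=cv2.resize(i[190:270,180:270],None,fx=6,fy=6,interpolation=cv2.INTER_CUBIC)[:, :]
b=cv2.resize(i[190:260,330:420],None,fx=6,fy=6,interpolation=cv2.INTER_CUBIC)
a=cv2.resize(i[200:245,180:270],None,fx=6,fy=6,interpolation=cv2.INTER_CUBIC)
s=cv2.imread("pics/side0.png")
c=cv2.resize(s[230:310,290:395],(260*105//80,260))
c2=cv2.resize(s[160:215,200:295],None,fx=2.6,fy=2.6)
im=np.zeros((600,800,3),np.uint8)
im[:180,:360]=a[:180,:360] if 0 else cv2.resize(i[205:240,185:255],(360,180),interpolation=cv2.INTER_CUBIC)
im[180:600,:540]=b
im[:143,540:787]=c2
im[180:440,541:800]=c[:,:259]
cv2.imwrite("pics/crop.png",im)
```

```text
(no output)
```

View pics/crop.png

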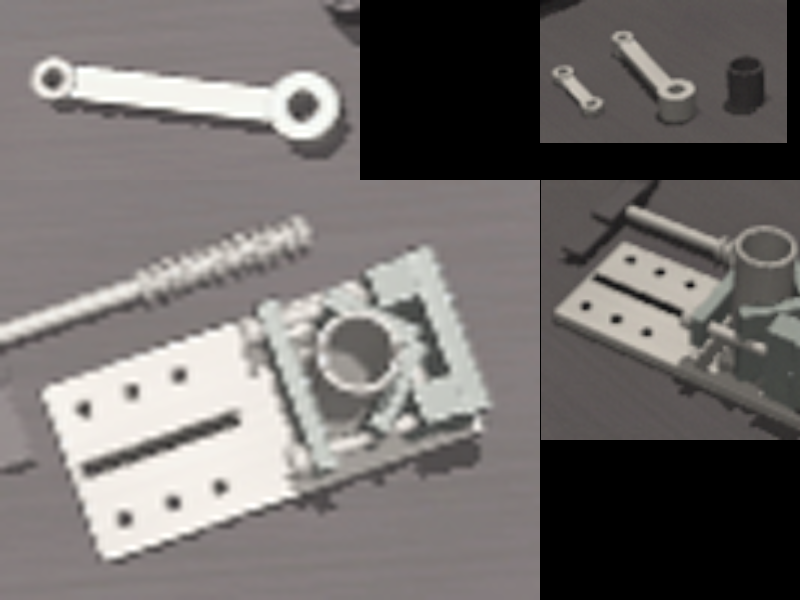

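The crop confirms it: a plain steel lever with a big hub and a small eye. The tube and slot are clear in both views. Next I turn these points into positions and compare the two cameras.

Run:
```python
from h import *
o=-.4
pts={"hub":((185+302.5/5.143,205+103/5.143),(253.5,194.2),.036),"eye":((185+53/5.143,205+77/5.143),(231.9,174.2),.026),
"tube":((330+357/6,190+173/6),(358.9,250.3),.118),"slotA":((330+84/6,190+289/6),(307.2,260.5),.012),"slotB":((330+240/6,190+237/6),(335.8,271.8),.012)}
W={}
for k,(t,s,z) in pts.items():
    a=ray("top",np.array(t)+o,z)[0]; b=ray("side",np.array(s)+o,z)[0]; W[k]=a; print(k,a.round(4),b.round(4))
for n in(0,1):
    f=lambda k:ray(("top","side")[n],np.array(pts[k][n])+o,pts[k][2])[0][:2]
    h,e,t,A,B=map(f,("hub","eye","tube","slotA","slotB"))
    an=lambda v:np.degrees(np.arctan2(v[1],v[0]))
    print("len",np.linalg.norm(e-h),"lever yaw",an(e-h),"slot yaw",an(A-B),"tube->slot far",an(A-t), np.linalg.norm(A-t))
```

```text
hub [0.4937 0.2507 0.036 ] [0.4951 0.2503 0.036 ]
eye [0.5258 0.4225 0.026 ] [0.5254 0.4236 0.026 ]
tube [ 0.4644 -0.2475  0.118 ] [ 0.4642 -0.2463  0.118 ]
slotA [ 0.4256 -0.0969  0.012 ] [ 0.4237 -0.0963  0.012 ]
slotB [ 0.4498 -0.1914  0.012 ] [ 0.45  -0.183  0.012]
len 0.17483412489729347 lever yaw 79.39611646580113 slot yaw 104.34338858057572 tube->slot far 104.44383721538378 0.1555168512298836
len 0.17593430710075136 lever yaw 80.100153060025 slot yaw 106.85245609581989 tube->slot far 105.11045553944291 0.15541026236312228
```

```bash
cat >> h.py <<'E'
from scipy.spatial.transform import Rotation as R
def plan(x,y,z,yaw):
    """whole remaining move, TCP target, tool down, in drive_tool units"""
    s=bot.sense(); A=R.from_euler("xyz",s["ee_rot"]); B=R.from_euler("xyz",[np.pi,0,np.radians(yaw)])
    print("t",round(s["time_s"],2),"pos",s["tool_pos"].round(4),"rot",np.degrees(s["ee_rot"]).round(2),"F",s["contact_force"].round(1),"ff",round(s["finger_force"],1),"op",round(s["opening"]*85.4,1))
    print("turn",((A.inv()*B).as_rotvec()/2).round(4),"shift",(A.inv().apply(np.array([x,y,z])-s["tool_pos"])/.1).round(3))
E
python3 -c "
from h import *
print(bot.tip_extent);plan(.5043,.3051,.12,79.7)"
```

```text
0.014
t 0.1 pos [0.2327 0.5524 0.2445] rot [-1.7990e+02 -1.0000e-02  1.5715e+02] F [ 0.1 -0.3  0.2] ff 0.0 op 85.1
turn [-8.000e-04  5.000e-04  6.759e-01] shift [-3.464 -1.222  1.247]
```

{"op": "drive_tool", "data": {
  "increments": "0 0 .06 -.2 -.06 0 60; 0 0 .12 -.5 -.14 0 60; 0 0 .18 -.8 -.25 0 60; 0 0 .24 -1 -.35 0.1 60; 0 0 .3 -1 -.5 .2 60; 0 0 .36 -1 -.7 .3 60; 0 0 .42 -1 -.9 .4 60; 0 0 .48 -1 -1 .4 60; 0 0 .54 -1 -1 .4 60; 0 0 .6 -1 -1 .4 60"
}}

```text
time_s: 0.93
tool_pos: [0.2855, 0.4207, 0.2047]
ee_rot: [-3.14, 0.001, 1.536]
contact_force: [0.5, -0.1, 0.0]
opening: 0.701
finger_force: 0.0
```

```bash
python3 -c "
from h import *
plan(.5043,.3051,.12,79.7)"
```

```text
t 0.93 pos [0.2855 0.4207 0.2047] rot [-1.7993e+02  8.0000e-02  8.8020e+01] F [ 0.5 -0.1  0. ] ff 0.0 op 59.9
turn [-0.0006  0.0008  0.0726] shift [-1.078  2.227  0.846]
```

{"op": "drive_tool", "data": {
  "increments": "0 0 .02 -.1 .2 0.1 60; 0 0 .04 -.25 .5 .2 60; 0 0 .07 -.4 .8 .3 60; 0 0 .0726 -.48 1 .4 60; 0 0 .0726 -.48 1 .4 60"
}}

```text
time_s: 1.35
tool_pos: [0.3879, 0.3691, 0.1635]
ee_rot: [3.141, 0.002, 1.394]
contact_force: [-0.2, 0.4, -0.0]
opening: 0.705
finger_force: 0.0
```

```bash
python3 -c "
from h import *
plan(.5043,.3051,.12,79.7)"
```

```text
t 1.35 pos [0.3879 0.3691 0.1635] rot [1.7998e+02 1.1000e-01 7.9900e+01] F [-0.2  0.4 -0. ] ff 0.0 op 60.2
turn [0.0001 0.0009 0.0017] shift [-0.425  1.258  0.436]
```

{"op": "drive_tool", "data": {
  "increments": "0 0 0 -.1 .25 0.1 60; 0 0 0 -.2 .6 .2 60; 0 0 0 -.4 .9 .3 60; 0 0 0 -.42 1 .4 60; 0 0 0 -.42 1 .4 60"
}}

```text
time_s: 1.77
tool_pos: [0.4772, 0.3109, 0.1235]
ee_rot: [-3.14, 0.002, 1.395]
contact_force: [-0.8, 0.4, -0.3]
opening: 0.702
finger_force: 0.0
```

{"op": "drive_tool", "data": {
  "increments": "0 0 0 0 .13 0 60; 0 0 0 0 .26 0 60; 0 0 0 0 .26 .0 60; 0 0 0 0 .26 0 60"
}}

```text
time_s: 2.1
tool_pos: [0.5026, 0.3089, 0.126]
ee_rot: [3.14, -0.001, 1.398]
contact_force: [0.1, 0.4, 1.0]
opening: 0.702
finger_force: 0.0
```

Run:
```python
from h import *
plan(.5043,.3051,.019,79.7)
t=optics.get_image("top");s=optics.get_image("side")
im=np.zeros((600,800,3),np.uint8)
im[:300,:]=cv2.resize(t[190:265,150:350],(800,300)); im[300:]=cv2.resize(s[130:230,170:436][:,:266],(800,300))
cv2.imwrite("pics/pre.png",im)
```

```text
t 2.1 pos [0.5026 0.3089 0.126 ] rot [ 1.7993e+02 -6.0000e-02  8.0090e+01] F [0.1 0.4 1. ] ff 0.0 op 60.0
turn [ 0.0006 -0.0005  0.0034] shift [-0.035  0.022  1.07 ]
```

View pics/pre.png

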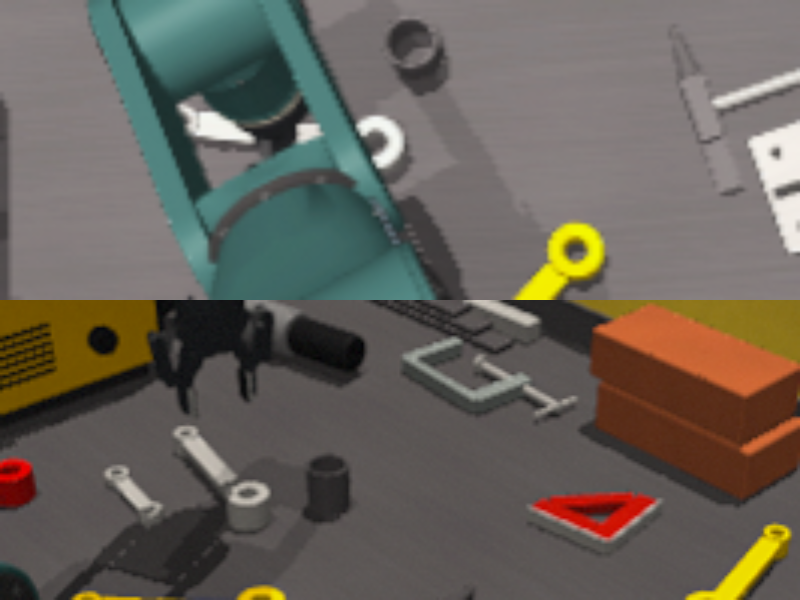

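The side view shows the open fingers above the lever's arm, straddling it at about crop (190,400) and (248,390). The link and offcut are clear of them, so I go down.

{"op": "drive_tool", "data": {
  "increments": "0 0 .003 -.03 .02 .15 60; 0 0 .003 -.03 .02 .35 60; 0 0 .003 -.03 .02 .55 60; 0 0 .003 -.03 .02 .72 60; 0 0 .003 -.03 .02 .84 60; 0 0 .003 -.03 .02 .92 60; 0 0 .003 -.03 .02 .98 60; 0 0 .003 -.03 .02 .98 60"
}}

```text
time_s: 2.87
tool_pos: [0.5026, 0.3047, 0.0265]
ee_rot: [-3.14, 0.001, 1.392]
contact_force: [-0.4, -0.3, -0.2]
opening: 0.703
finger_force: 0.0
```

```bash
python3 -c "
from h import *
plan(.5043,.3051,.019,79.7)"
```

```text
t 2.87 pos [0.5026 0.3047 0.0265] rot [-1.7993e+02  5.0000e-02  7.9740e+01] F [-0.4 -0.3 -0.2] ff 0.0 op 60.0
turn [-0.0006  0.0004  0.0004] shift [0.007 0.016 0.075]
```

{"op": "drive_tool", "data": {
  "increments": "0 0 0 0 .015 .04 60; 0 0 0 0 .015 .07 50; 0 0 0 0 .015 .07 40; 0 0 0 0 .015 .07 32; 0 0 0 0 .015 .07 26; 0 0 0 0 .015 .07 20; 0 0 0 0 .015 .07 10; 0 0 0 0 .015 .07 10; 0 0 0 0 .015 .07 10; 0 0 0 0 .015 .07 10"
}}

```text
time_s: 3.7
tool_pos: [0.5042, 0.3045, 0.0208]
ee_rot: [-3.141, 0.0, 1.391]
contact_force: [-2.7, 0.5, 5.6]
opening: 0.263
finger_force: 60.0
```

```bash
python3 -c "
from h import *
plan(.5043,.3051,.019,79.7)"
```

```text
t 3.7 pos [0.5042 0.3045 0.0208] rot [-1.7996e+02  1.0000e-02  7.9720e+01] F [-2.7  0.5  5.6] ff 60.0 op 22.5
turn [-0.0003  0.0001  0.0002] shift [ 0.006 -0.     0.018]
```

Gripped: 60 N on the pads, with the opening matching the arm's 24 mm. Now lift.

{"op": "drive_tool", "data": {
  "increments": "0 0 0 0 0 -.04 10; 0 0 0 0 0 -.1 10; 0 0 0 0 0 -.2 10; 0 0 0 0 0 -.32 10; 0 0 0 0 0 -.45 10; 0 0 0 0 0 -.6 10; 0 0 0 0 0 -.75 10; 0 0 0 0 0 -.88 10; 0 0 0 0 0 -.96 10; 0 0 0 0 0 -1 10"
}}

```text
time_s: 4.53
tool_pos: [0.5056, 0.3048, 0.1223]
ee_rot: [3.139, -0.001, 1.392]
contact_force: [0.3, -0.1, -6.4]
opening: 0.261
finger_force: 59.9
```

{"op": "drive_tool", "data": {
  "increments": "0 0 0 0 0 -.06 10; 0 0 0 0 0 -.2 10; 0 0 0 0 0 -.4 10; 0 0 0 0 0 -.6 10; 0 0 0 0 0 -.75 10; 0 0 0 0 0 -.8 10; 0 0 0 0 0 -.8 10; 0 0 0 0 0 -.8 10"
}}

```text
time_s: 5.2
tool_pos: [0.5041, 0.3042, 0.1995]
ee_rot: [-3.141, 0.001, 1.392]
contact_force: [0.1, 0.8, -7.2]
opening: 0.262
finger_force: 59.9
```

Run:
```python
from h import *
plan(.4502,-.1933,.2,104.7)
s=optics.get_image("side")
cv2.imwrite("pics/lift.png",cv2.resize(s[60:240,130:350],(733,600)))
```

```text
t 5.2 pos [0.5041 0.3042 0.1995] rot [-1.7994e+02  5.0000e-02  7.9730e+01] F [ 0.1  0.8 -7.2] ff 59.9 op 22.4
turn [-0.0006  0.0003 -0.2179] shift [-4.991e+00  3.560e-01 -1.000e-03]
```

View pics/lift.png

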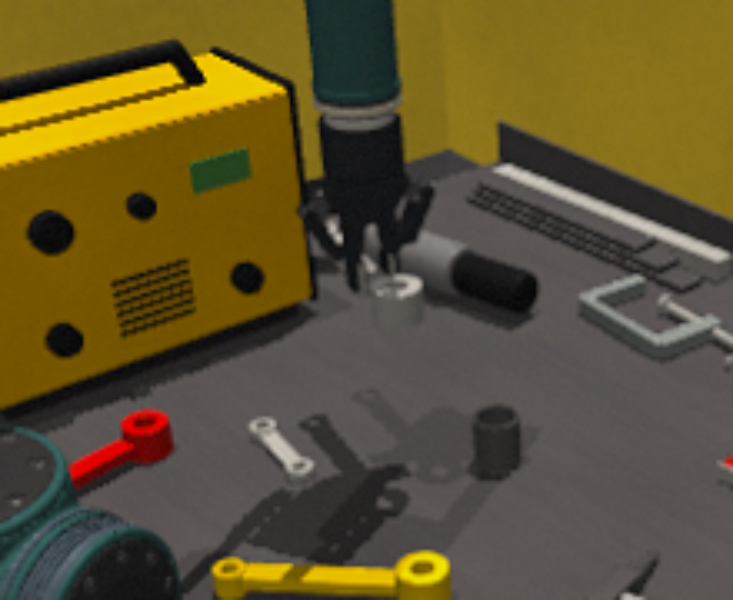

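The lever is off the table (0.73 kg felt), with no sag visible and the hub at crop (397,300). Now I carry it over, turning on the way.

{"op": "drive_tool", "data": {
  "increments": "0 0 -.01 -.04 0 0 10; 0 0 -.03 -.12 .01 0 10; 0 0 -.05 -.22 .02 0 10; 0 0 -.08 -.34 .03 0 10; 0 0 -.11 -.46 .03 0 10; 0 0 -.14 -.58 .04 0 10; 0 0 -.17 -.7 .05 0 10; 0 0 -.19 -.8 .06 0 10; 0 0 -.21 -.9 .06 0 10; 0 0 -.218 -1 .07 0 10"
}}

```text
time_s: 6.08
tool_pos: [0.4924, 0.204, 0.1987]
ee_rot: [-3.138, 0.0, 1.83]
contact_force: [-0.1, -0.4, -7.1]
opening: 0.263
finger_force: 59.9
```

```bash
python3 -c "
from h import *
plan(.4502,-.1933,.2,104.7)"
```

```text
t 6.08 pos [0.4924 0.204  0.1987] rot [-179.8     0.    104.83] F [-0.1 -0.4 -7.1] ff 59.9 op 22.5
turn [-0.0017  0.      0.0011] shift [-3.732 -1.425 -0.008]
```

{"op": "drive_tool", "data": {
  "increments": "0 0 0 -.1 -.04 0 10; 0 0 0 -.22 -.08 0 10; 0 0 0 -.34 -.13 0 10; 0 0 0 -.46 -.18 0 10; 0 0 0 -.58 -.22 0 10; 0 0 0 -.7 -.27 0 10; 0 0 0 -.8 -.31 0 10; 0 0 0 -.9 -.35 0 10; 0 0 0 -1 -.39 0 10"
}}

```text
time_s: 6.83
tool_pos: [0.4813, 0.0971, 0.2004]
ee_rot: [3.141, 0.0, 1.827]
contact_force: [0.4, -0.1, -7.8]
opening: 0.262
finger_force: 59.9
```

{"op": "drive_tool", "data": {
  "increments": "0 0 0 -.1 -.04 0 10; 0 0 0 -.22 -.08 0 10; 0 0 0 -.34 -.13 0 10; 0 0 0 -.46 -.18 0 10; 0 0 0 -.58 -.22 0 10; 0 0 0 -.7 -.27 0 10; 0 0 0 -.8 -.31 0 10; 0 0 0 -.9 -.35 0 10; 0 0 0 -1 -.39 0 10"
}}

```text
time_s: 7.58
tool_pos: [0.469, -0.0094, 0.2004]
ee_rot: [3.141, 0.0, 1.828]
contact_force: [-0.1, -0.1, -6.8]
opening: 0.262
finger_force: 59.9
```

{"op": "drive_tool", "data": {
  "increments": "0 0 0 -.1 -.04 0 10; 0 0 0 -.22 -.08 0 10; 0 0 0 -.34 -.13 0 10; 0 0 0 -.46 -.18 0 10; 0 0 0 -.58 -.22 0 10; 0 0 0 -.7 -.27 0 10; 0 0 0 -.8 -.31 0 10; 0 0 0 -.9 -.35 0 10; 0 0 0 -1 -.39 0 10; 0 0 0 -1 -.39 0 10"
}}

```text
time_s: 8.42
tool_pos: [0.4569, -0.1172, 0.2004]
ee_rot: [3.142, 0.001, 1.827]
contact_force: [0.7, 0.4, -6.7]
opening: 0.267
finger_force: 59.9
```

```bash
python3 -c "
from h import *
plan(.4502,-.1933,.19,104.7)"
```

```text
t 8.42 pos [ 0.4569 -0.1172  0.2004] rot [1.8000e+02 8.0000e-02 1.0466e+02] F [ 0.7  0.4 -6.7] ff 59.9 op 22.8
turn [ 0.      0.0007 -0.0003] shift [-0.72  -0.258  0.105]
```

{"op": "drive_tool", "data": {
  "increments": "0 0 0 -.06 -.02 .0 10; 0 0 0 -.16 -.06 .02 10; 0 0 0 -.28 -.1 .04 10; 0 0 0 -.4 -.15 .06 10; 0 0 0 -.52 -.19 .08 10; 0 0 0 -.62 -.22 .1 10; 0 0 0 -.68 -.25 .1 10; 0 0 0 -.72 -.26 .1 10; 0 0 0 -.72 -.26 .1 10; 0 0 0 -.72 -.26 .1 10"
}}

```text
time_s: 9.25
tool_pos: [0.45, -0.1912, 0.1903]
ee_rot: [3.142, -0.0, 1.827]
contact_force: [0.2, -0.3, -7.8]
opening: 0.267
finger_force: 59.9
```

Run:
```python
from h import *
plan(.4502,-.1933,.144,104.7)
t=optics.get_image("top");s=optics.get_image("side")
cv2.imwrite("pics/t1.png",t);cv2.imwrite("pics/s1.png",s)
im=np.zeros((600,800,3),np.uint8)
im[:,:400]=cv2.resize(t[180:270,340:400+0],(400,600),interpolation=cv2.INTER_CUBIC); im[:,400:]=cv2.resize(s[170:320,300:400],(400,600),interpolation=cv2.INTER_CUBIC)
cv2.imwrite("pics/over.png",im)
```

```text
t 9.25 pos [ 0.45   -0.1912  0.1903] rot [ 1.8000e+02 -2.0000e-02  1.0468e+02] F [ 0.2 -0.3 -7.8] ff 59.9 op 22.8
turn [ 0.     -0.0002 -0.0001] shift [-0.021 -0.003  0.463]
```

View pics/over.png

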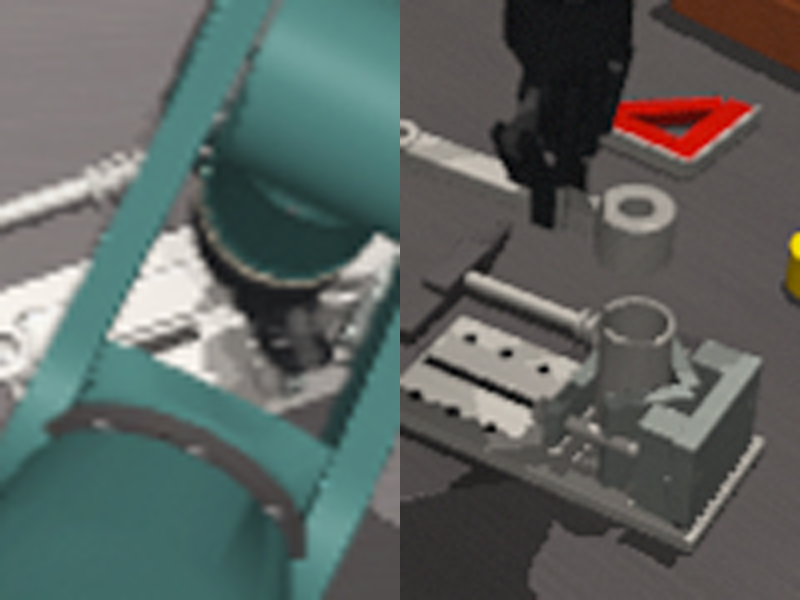

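The side view shows the hub top at crop (639,208), the eye at (405,132) and the tube's rim at (637,322), with a clear gap and the lever looking level. Next I compare with the model.

Run:
```python
from h import *
p=bot.sense()["tool_pos"]; u=p[2]-.0208; y=np.radians(104.7); d=np.array([np.cos(y),np.sin(y)])
h=p[:2]-.0555*d; e=h+.175*d
q=lambda P:((proj("side",P)+.4-[300,170])*4+[400,0]).round(1)
a=np.linspace(0,6.28,60)
print("hub centre",h.round(4),"model hub top",q([*h,u+.036]),"eye top",q([*e,u+.026]),"tube",q([.4643,-.247,.118]))
c=np.c_[h+.024*np.c_[np.cos(a),np.sin(a)],0*a+u]; print("hub lowest edge",q(c)[q(c)[:,1].argmax()], "px per mm z",(q([*h,u+.01])-q([*h,u]))/10)
b=np.array([[ (639-400)/4+300-.4,208/4+170-.4],[(405-400)/4+300-.4,132/4+170-.4],[(637-400)/4+300-.4,322/4+170-.4]])
H=ray("side",b[:1],u+.036)[0];E=ray("side",b[1:2],u+.026)[0];T=ray("side",b[2:],.118)[0]
print("measured hub",H,"eye",E,"tube",T,"off",(H-T)[:2]*1e3,"yaw",np.degrees(np.arctan2(*(E-H)[[1,0]])),np.linalg.norm((E-H)[:2]))
```

```text
hub centre [ 0.464  -0.2445] model hub top [[641.6 207.2]] eye top [[401.1 132.5]] tube [[636.4 321.7]]
hub lowest edge [640.1 279.2] px per mm z [[ 0.09 -1.31]]
measured hub [ 0.46221853 -0.24396768  0.20555261] eye [ 0.42189192 -0.07643507  0.19555261] tube [ 0.46431327 -0.24747283  0.118     ] off [-2.0947384   3.50515182] yaw 103.5341395151024 0.1723177600957127
```

{"op": "drive_tool", "data": {
  "increments": "0 0 0 -.01 0 .03 10; 0 0 0 -.02 0 .08 10; 0 0 0 -.03 0 .15 10; 0 0 0 -.03 0 .22 10; 0 0 0 -.03 0 .29 10; 0 0 0 -.03 0 .34 10; 0 0 0 -.03 0 .37 10; 0 0 0 -.03 0 .38 10; 0 0 0 -.03 0 .38 10; 0 0 0 -.03 0 .38 10"
}}

```text
time_s: 10.18
tool_pos: [0.4509, -0.1943, 0.1525]
ee_rot: [3.141, 0.0, 1.828]
contact_force: [0.5, -0.2, -7.0]
opening: 0.265
finger_force: 59.9
```

Run:
```python
from h import *
plan(.4502,-.1943,.144,104.7)
s=optics.get_image("side")
cv2.imwrite("pics/over2.png",cv2.resize(s[200:275,290:390],(800,600),interpolation=cv2.INTER_CUBIC))
```

```text
t 10.18 pos [ 0.4509 -0.1943  0.1525] rot [1.7999e+02 2.0000e-02 1.0472e+02] F [ 0.5 -0.2 -7. ] ff 59.9 op 22.6
turn [0.0001 0.0002 0.0001] shift [ 0.002 -0.007  0.085]
```

View pics/over2.png

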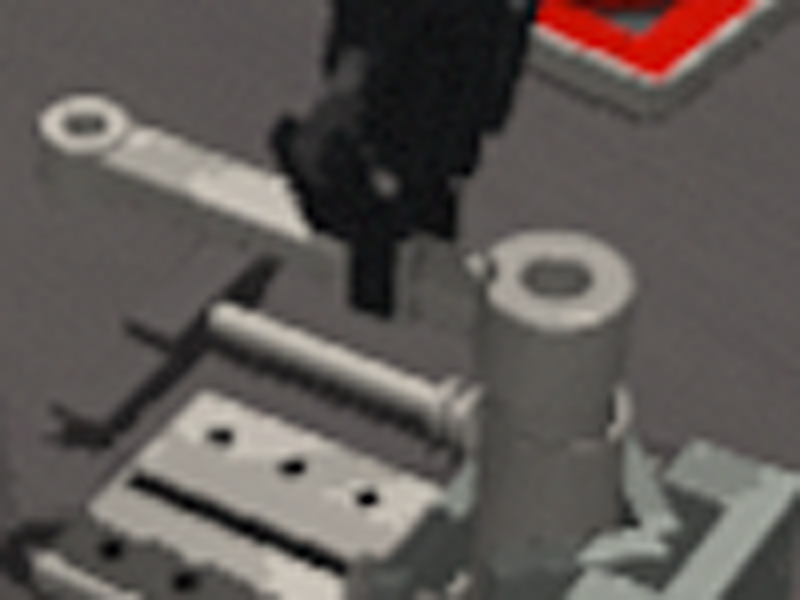

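The side view shows the hub at crop (557,279) just above the tube, the eye at (84,123) and the seam near y=440. The hub's edges sit a few pixels right of the tube's. I quantify that now.

Run:
```python
from h import *
s=cv2.imread("pics/over2.png"); 
S=lambda x,y:[(x+.5)/8-.5+290,(y+.5)/8-.5+200]
q=lambda P:((proj("side",P)+.5-[290,200])*8-.5).round(1)
p=bot.sense()["tool_pos"];a=np.linspace(0,6.28,200)
for off in(.0188,.0208,.0228):
    u=p[2]-off
    H=ray("side",[S(557,279)],u+.036)[0];E=ray("side",[S(84,123)],u+.026)[0]
    print(off,"hub",H[:2].round(4),"yaw",np.degrees(np.arctan2(*(E-H)[[1,0]])).round(2),"len",np.linalg.norm((E-H)[:2]).round(4))
u=p[2]-.0208
y=np.radians(104.7);h=p[:2]-.0555*np.array([np.cos(y),np.sin(y)]);print("model hub",h.round(4))
for n,c,z in(("hubtop",h,u+.036),("hubbot",h,u),("tubetop",np.array([.4643,-.247]),.118),("tube .09",np.array([.4643,-.247]),.09)):
    r=q(np.c_[c+.024*np.c_[np.cos(a),np.sin(a)],0*a+z]); print(n,"x",r[:,0].min(),r[:,0].max(),"ylow",r[:,1].max(),"ytop",r[:,1].min())
g=cv2.cvtColor(s,cv2.COLOR_BGR2GRAY).astype(int)
for yy in(350,380,410,460,480,500): print(yy,"L",g[yy,455:505:5],"R",g[yy,605:655:5])
print("col",[ (k,g[k,540:575].mean().round()) for k in range(400,480,5)])
```

```text
0.0188 hub [ 0.4605 -0.2479] yaw 104.39 len 0.1751
0.0208 hub [ 0.4625 -0.2462] yaw 104.4 len 0.1756
0.0228 hub [ 0.4645 -0.2445] yaw 104.41 len 0.1761
model hub [ 0.4651 -0.248 ]
hubtop x 488.5 645.6 ylow 327.2 ytop 231.0
hubbot x 482.8 637.1 ylow 419.6 ytop 321.9
tubetop x 476.6 629.8 ylow 453.6 ytop 355.3
tube .09 x 472.4 623.6 ylow 522.2 ytop 422.9
350 L [89 90 89 82 74 71 71 75 76 78] R [82 80 76 74 77 83 88 89 90 90]
380 L [128 108  92  80  79  77  77  77  79  82] R [79 74 78 85 88 87 86 87 88 87]
410 L [157 170 156 123  95  79  73  70  69  71] R [ 67  55  96 146 143 119  93  84  85  86]
460 L [46 54 85 99 85 73 67 73 75 75] R [ 81  78  74  80 105 129 137 128 118 120]
480 L [113 129 131 115  92  73  66  72  74  76] R [ 80  77  74  82 108 129 133 136 132 125]
500 L [135 135 129 110  88  75  72  74  78  81] R [ 81  78  67  60  70  95 119 131 132 131]
col [(400, np.float64(88.0)), (405, np.float64(87.0)), (410, np.float64(86.0)), (415, np.float64(85.0)), (420, np.float64(85.0)), (425, np.float64(86.0)), (430, np.float64(87.0)), (435, np.float64(87.0)), (440, np.float64(85.0)), (445, np.float64(83.0)), (450, np.float64(85.0)), (455, np.float64(87.0)), (460, np.float64(88.0)), (465, np.float64(87.0)), (470, np.float64(87.0)), (475, np.float64(87.0))]
```

The hub is about 1–2 mm off the tube's axis, so I apply a small correction and lower it to a gap of about 5.5 mm.

{"op": "drive_tool", "data": {
  "increments": "0 0 0 -.01 .01 .01 10; 0 0 0 -.01 .01 .02 10; 0 0 0 -.01 .01 .03 10; 0 0 0 -.01 .01 .04 10; 0 0 0 -.01 .01 .055 10; 0 0 0 -.01 .01 .07 10; 0 0 0 -.01 .01 .08 10; 0 0 0 -.01 .01 .08 10; 0 0 0 -.01 .01 .08 10; 0 0 0 -.01 .01 .08 10"
}}

```text
time_s: 11.07
tool_pos: [0.452, -0.1949, 0.1444]
ee_rot: [3.142, 0.0, 1.828]
contact_force: [-0.3, -0.1, -6.4]
opening: 0.266
finger_force: 59.9
```

Run:
```python
from h import *
P=[]
for k in range(5):
    s=optics.get_image("side"); P.append(bot.sense()["tool_pos"])
print(np.mean(P,0),np.std(P,0)); plan(.4502,-.1943,.144,104.7)
cv2.imwrite("pics/over3.png",cv2.resize(s[200:275,290:390],(800,600),interpolation=cv2.INTER_CUBIC))
```

```text
[ 0.45199103 -0.19495551  0.14438638] [1.21033601e-05 1.00390998e-05 2.14175959e-05]
t 11.32 pos [ 0.452  -0.195   0.1444] rot [1.8000e+02 1.0000e-02 1.0471e+02] F [ 0.3 -1.1 -7.6] ff 59.9 op 22.8
turn [0.     0.0001 0.0001] shift [ 0.011 -0.015  0.004]
```

View pics/over3.png

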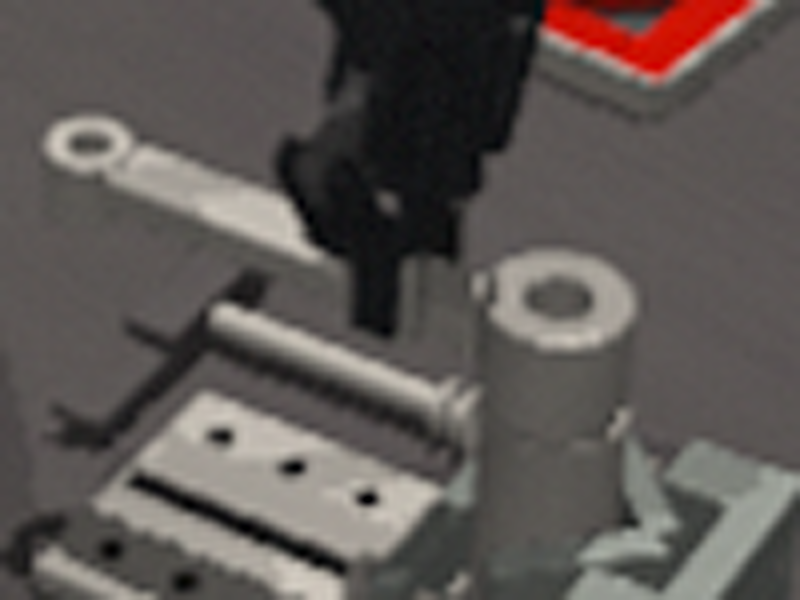

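Run:
```python
from h import *
S=lambda x,y:[(x+.5)/8-.5+290,(y+.5)/8-.5+200]
p=bot.sense()["tool_pos"]
i=cv2.cvtColor(cv2.imread("pics/over3.png"),cv2.COLOR_BGR2GRAY)
m=(i>135).astype(np.uint8); m[:235]=0;m[360:]=0;m[:,:494]=0;m[:,645:]=0
c=max(cv2.findContours(m,0,1)[0],key=cv2.contourArea); e=cv2.fitEllipse(cv2.convexHull(c)); print("hub ellipse",e)
T=np.array([.4643,-.2473])
for off in(.0188,.0208,.0228):
    u=p[2]-off; H=ray("side",[S(*e[0])],u+.036)[0];E=ray("side",[S(89,143)],u+.026)[0]
    print(off,"gap",u-.118,"hub-tube mm",((H[:2]-T)*1e3).round(1),"yaw",np.degrees(np.arctan2(*(E-H)[[1,0]])).round(1))
for z in (.0188,.0208,.0228): print("proj over tube",((proj("side",[*T,p[2]-z+.036])+.5-[290,200])*8-.5).round(1))
```

```text
hub ellipse ((559.8887329101562, 299.5767517089844), (96.5173568725586, 145.9271697998047), 97.9677505493164)
0.0188 gap 0.007585706601263759 hub-tube mm [-2.5 -1.3] yaw 104.4
0.0208 gap 0.005585706601263771 hub-tube mm [-0.5  0.3] yaw 104.4
0.0228 gap 0.003585706601263769 hub-tube mm [1.4 2. ] yaw 104.4
proj over tube [[562.3 294.2]]
proj over tube [[561.9 299.3]]
proj over tube [[561.5 304.5]]
```

With a 5.6 mm gap, the hub measures within 1 mm of the tube's axis. The arm's yaw is 104.4° against the slot's 104.7°, the lever is steady, and there is no contact force. I hand it in.

```bash
python3 -c "
from workcell import bot
print(bot.finish_job())"
```

```text
the job is handed in; nothing more can be done
None
```

I handed the job in at about 11 s with the steel lever still gripped and held level over the tube; by my measurements the hub is within about 1 mm of its axis, the root gap is about 5.6 mm and the arm is in line with the slot, but no verdict came back.

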